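# Tilt a chip carrier out of its hooded tub, seat it on the keyed nest and clamp it

### The arm

A 7-joint arm with a two-finger parallel gripper is mounted at the origin on a cart in front of the work surface, level with it; the furniture and walls round the work are solid. World frame = base frame: x ahead of the robot, y to its left, z up, the work surface at z = 0. Lengths are in mm, angles in rad, forces in N, time in s.
With the tool pointing down it reaches from about 400 to 850 mm from the base axis. Payload 6.9 kg.
Tool frame: the origin (TCP) lies between the finger pads; the fingertips stand tip_reach ahead of it and the grasp point (between the pads) lies 3 mm ahead of it (tip_reach is the distance from the TCP to the fingertips, in mm); z points along the fingers, y is the line along which they close (so a half turn about z gives the same grasp; the last joint's range is limited). The gripper opens to 85 mm and grips with 20 to 120 N. Pads are 22 mm wide; open, the fingers measure 114 mm over their backs; the gripper's body (76 mm by 85 mm) begins 54 mm behind the grasp point. The pads swing forward as they close: fully open they stand 13 mm farther back than shut.
Start: joints at [-1.181, 0.507, -0.238, 1.5, 0.126, 1.149, -0.155], TCP at [175.023, 599.983, 253.275] pointing down, gripper open.
Joint ranges: [-3.08, 3.08], [-0.24, 2.05], [-1.43, 1.35], [0, 2.5], [-1.52, 4.66], [0.17, 1.96], [-2.89, 2.89]. Speed limits (rad/s): [2.39, 2.39, 3.14, 3.14, 3.14, 3.14, 3.14].

### API

Orientations are given as a unit quaternion [w, x, y, z].
In Python, from workcell import * gives the robot as it stands.
- The arm moves only by the tool move_arm, never from a script. Its arguments are lists of equal length, an entry for each row: "travel": the shift along the tool's x, y, z in cm, a list of three; "dr": the turn, a rotation vector about the tool's x, y, z in units of 5 degrees (1.0 is 5 degrees), a list of three. A call has exactly 8 rows; each row is the pose to reach, as a shift and turn from the pose commanded when the call began, along the tool's axes at that moment; what a row does not reach only later rows make up. A row lasts 1/12 s, in which the tool goes at most 41.7 mm and 7.16 degrees, less where a joint would pass 70% of its speed; a pose out of reach is approached as far as the arm can. A call with a gripper value outside its range is refused whole. "claw" is the closure, from 0 (fully open) to 1 (shut), set as the call begins (left out, the last holds). The fingers move at their own pace and stop on an object; the grip force is fixed at half the most. Time passes only in rows, so rows that repeat a pose let the fingers close, or fill a call up. It gives the time, the measured TCP pose, the force, the opening and the grip force at its end, in the units of the state.
- observe(): the state, without advancing time (a new reading comes with each control period).
- snapshot(name): name is "scene" or "top"; returns a dict with "color" (400x640x3 uint8, red, green, blue), "fov_y" (degrees; the focal length in pixels is half the picture's height over the tangent of half this angle, whatever the lens; pixels are square), "cx", "cy" (the principal point, pixels), "R" (3x3) and "t" (3): a world point X has camera coordinates R X + t. Camera axes: x right, y down, z forward; pixel columns grow to the right and rows downward; lengths in mm; the calibration is good to about 2 mm. A picture is of the moment at which its call begins. There is no depth.
- job_done(): hands the job in; it is judged then, once.
The state is a dict: "time_s": time; "joint_pos": joint angles; "qd": joint speeds; "effort": joint torques, N m; "tcp_pos": TCP position; "orientation": TCP orientation; "contact_force": force on the tool from outside, world axes, zero at the start; "wrist_torque": the same for the moment, N m; "finger_gap": finger opening in mm; "grasp_force": force on a finger pad.
Only numpy, scipy, OpenCV 4.12 (cv2) and the standard library are available. Lean on these libraries where they do the work, as an engineer would, in place of code of your own. Each camera call takes 0.05 s, during which the arm holds its last target. There are 200 camera calls.

### The job

Load the test nest: take the aluminium chip carrier by its upright grip lug out of the deep blue tub, raising the lug end first so that the chip end slides out from under the clear hood, and seat it flat on the nest with its edge notch over the nest's brass key. Then swing the red clamp round by its black knob until its nose is fully home over the plate, let go, and leave the bottle, meter, chip case and tissue box as they stand.

Things in the scene. Friction and masses are not known exactly. Their poses are not given: they have to be found in the camera images.
- tub: Deep narrow blue tub, fixed. Origin: centre of its underside; x along its length towards the open end (next the robot), y across, z up. Inside 134 mm long (x -67 to 67), 96 mm wide (y -48 to 48), walls 4 mm, floor top at z = 4. End wall at +x and side walls of the open part: 72 mm high. The carrier lies in it; the hood keeps it from being lifted straight up.
- carrier_plate (a point): Centre of the carrier's plate, half-way through its thickness. Aluminium plate 120 (x) by 70 (y) by 6 mm (z), 0.15 to 0.3 kg, loose, flat on the tub's floor. Its -x end (chip end, green board 42 by 40 mm, 4 mm high) is under the hood; a black lug stands towards +x. Axes: x from chip end to lug end, z up out of the plate; in the tub nearly as the tub's.
- carrier_grip (a point): Grip point on the carrier's black lug, 25 mm from the plate's centre towards +x and 39 mm above it; axes as the carrier's. The lug is an upright slab 12 mm thick (across y, where to grip it) and 36 mm long (along x); its top is 12 mm above this point, its 22 mm wide foot ends 31 mm below it.
- carrier_notch (a point): The notch in the plate's +y long edge, off-centre: 18 mm wide (along x), 12 mm deep, through the plate. The point is at the middle of the notch's mouth on the edge, half-way through the thickness (22 mm from the plate's centre towards -x, 35 mm towards +y).
- nest: Keyed nest on a dark steel adapter plate 148 x 112 x 12 mm, fixed to the table. Origin: centre of its underside. The carrier lies in its pocket with its x and y axes along the nest's, centre over centre. The pocket is 124 x 74 mm (2 mm clearance on each side) between aluminium rails 12 mm high, flared above as lead-in.
- nest_seat (a point): Centre of the pocket's floor, 12 mm above the table; axes as the nest's. The seated plate's underside lies on it. To the right of nest and tub a solid frame upright, 80 x 80 mm and far taller than the arm, stands between robot and table (axis at x = 0.305, y = -0.075 m): an arm coming from its other side must fold in close to its base to swing past it.
- nest_key (a point): Brass key at the pocket's +y side, 14 mm wide (x), 12 mm high, reaching 10 mm into the pocket. The point is where carrier_notch comes when the carrier is seated: 22 mm towards -x and 35 mm towards +y from the pocket's centre, 3 mm above its floor. Turned half round, the plate rests on the key and does not seat.
- clamp (a joint): Red swing clamp on the nest's -y side, about a vertical axis. 0 rad = fully home against its stop: nose reaching 12 mm over the plate, pad 2 mm above it, tail and knob pointing to the nest's -y. Grows counterclockwise seen from above, to 2.0 (tail then past the nest's +x); starts at 1.45 to 1.85, nose clear of the pocket. Friction (about 0.06 N m) holds it where it is left.
- clamp_knob (a point): Middle of the clamp's upright black round knob, 18 mm across and 30 mm high, its top 67 mm above the table (this point is 52 mm above the table). It is 46 mm from the clamp's axis and may turn in the fingers as the clamp swings.
- clamp_pivot (a point): The clamp's vertical axis, on the nest 25 mm towards +x and 53 mm towards -y from its centre, 26 mm above the table.
- solvent_bottle: Bystander: white squeeze bottle, 50 mm across, 135 mm high, loose; origin under its centre.
- meter: Bystander: pocket multimeter lying face up, 135 x 70 x 40 mm, loose; origin under its centre.
- chip_case: Bystander: small closed black and grey case, 64 x 66 x 20 mm, loose; origin under its centre.
- tub_hood (a point): Middle of the free edge of the clear flat hood that covers the tub's end away from the robot, at its underside: 22 mm from the tub's centre towards its -x, 46 mm above the table. From here the hood, 3 mm thick, runs 45 mm back to the -x wall (46 mm high) over the whole width. Axes as the tub's.
- tub_rim (a point): Middle of the top inner edge of the tub's end wall at +x (next the robot): 67 mm from the tub's centre, 72 mm high. Raised at the lug end by about 30 degrees (20 the least, about 35 the most) about its chip-end lower edge, the carrier passes between hood and this rim, drawn along its own plane upwards and towards the tub's +x; after 65 mm it is free of the hood.
- tissue_box: Bystander: small white and blue box of lens tissue lying flat, 65 x 110 x 22 mm, loose; origin under its centre.

How it is judged:
By the outcome, as a careful person would: the job done as asked, in the order asked, and still so for the second after the job is handed in, with the robot touching nothing.
It also fails if it takes over 58 s, if anything falls off the work surface, if the arm or the gripper's body presses on something with over 40 N, if the wrist force passes 120 N, or if a joint passes its speed limit or range.

## Working session

There is one attempt and no reset: what is moved stays moved. The work goes in short steps, Python scripts to look and compute and a tool call to move; the robot and the scene stay as the last step left them, time stands still between calls to the robot, and variables do not carry over. Pictures are saved under pics/ and viewed, at most 10 in all, crops included, and the job is handed in when it is done.

Besides the shell and the picture viewer there is one more tool, called after ">>>" as a command line: name --argument value ..., lists and objects as JSON in quotes. move_arm: Moves the arm, as the interface text tells. Its arguments: {"type":"object","properties":{"travel":{"type":"array","items":{"type":"array","items":{"type":"number"}}},"dr":{"type":"array","items":{"type":"array","items":{"type":"number"}}},"claw":{"type":"number"}},"required":["travel","dr"]}

```bash
ls; mkdir -p pics; python3 - <<'E'
from workcell import *
import cv2,numpy as np
s=observe();print({k:np.round(v,3).tolist() for k,v in s.items()})
for n in("scene","top"):
    d=snapshot(n);cv2.imwrite(f"pics/{n}0.png",d["color"][:,:,::-1])
    print(n,d["fov_y"],d["cx"],d["cy"],np.round(d["R"],4).tolist(),np.round(d["t"],1).tolist(), [k for k in d])
E
```

```text
pics
{'time_s': 0.0, 'joint_pos': [-1.181, 0.508, -0.238, 1.501, 0.126, 1.149, -0.155], 'qd': [0.0, -0.001, 0.001, 0.0, 0.0, -0.0, -0.0], 'effort': [-0.0, -62.06, -2.186, -24.964, 0.013, 0.012, 0.0], 'tcp_pos': [174.947, 599.523, 252.429], 'orientation': [-0.0, 0.141, 0.99, -0.001], 'contact_force': [0.681, 0.384, 0.138], 'wrist_torque': [-0.007, 0.01, 0.005], 'grasp_force': 0.0, 'finger_gap': 85.283}
scene 54.13731442154672 317.2271761102326 200.44785722013398 [[-0.9976, 0.0671, 0.0138], [0.05, 0.8513, -0.5223], [-0.0468, -0.5203, -0.8527]] [547.0, -77.5, 1120.3] ['color', 'fov_y', 'cx', 'cy', 'R', 't']
top 56.48498608338054 323.53253220854594 192.44516256490402 [[0.0075, -0.9998, 0.0203], [-0.9863, -0.0107, -0.1647], [0.1649, -0.0188, -0.9861]] [105.4, 582.3, 838.8] ['color', 'fov_y', 'cx', 'cy', 'R', 't']
```

View pics/top0.png

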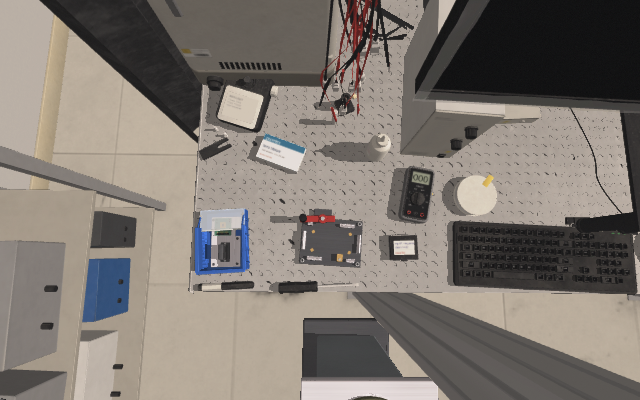

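View pics/scene0.png

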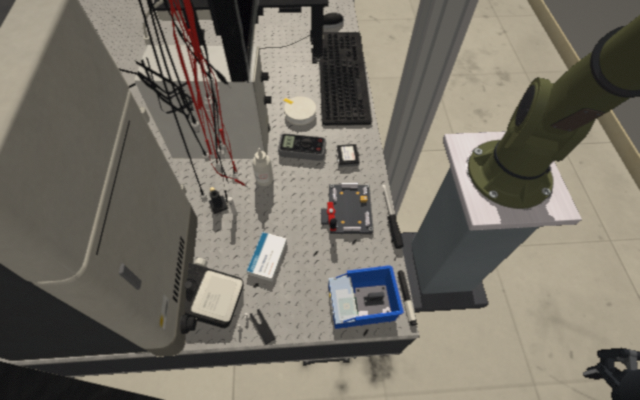

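The top view shows the tub at about (222,240), the nest at (331,243) with the red clamp at (320,217), its knob at (304,217) and the key at (366,257). I'll enlarge these.

```bash
python3 - <<'E'
import cv2,numpy as np
t=cv2.imread("pics/top0.png");s=cv2.imread("pics/scene0.png")
a=cv2.resize(t[200:280,188:252],None,fx=6,fy=6,interpolation=cv2.INTER_CUBIC)
b=cv2.resize(t[204:272,292:370],None,fx=5,fy=5,interpolation=cv2.INTER_CUBIC)
W=np.zeros((480,384+390,3),np.uint8);W[:480,:384]=a;W[:340,384:]=b
for i in range(0,64,10):cv2.putText(W,str(188+i),(i*6,10),0,.35,(0,255,255));cv2.line(W,(i*6,12),(i*6,18),(0,255,255))
for i in range(0,80,10):cv2.putText(W,str(200+i),(0,i*6+4),0,.35,(0,255,255))
for i in range(0,78,10):cv2.putText(W,str(292+i),(384+i*5,10),0,.35,(0,255,255));cv2.line(W,(384+i*5,12),(384+i*5,18),(0,255,255))
for i in range(0,68,10):cv2.putText(W,str(204+i),(386,i*5+4),0,.35,(0,255,255))
cv2.imwrite("pics/c1.png",W)
a=cv2.resize(s[258:334,322:412],None,fx=5,fy=5,interpolation=cv2.INTER_CUBIC)
b=cv2.resize(s[178:240,316:380],None,fx=5,fy=5,interpolation=cv2.INTER_CUBIC)
W=np.zeros((380,450+320,3),np.uint8);W[:380,:450]=a;W[:310,450:]=b
for i in range(0,90,10):cv2.putText(W,str(322+i),(i*5,10),0,.35,(0,255,255))
for i in range(0,76,10):cv2.putText(W,str(258+i),(0,i*5+4),0,.35,(0,255,255))
for i in range(0,64,10):cv2.putText(W,str(316+i),(450+i*5,10),0,.35,(0,255,255))
for i in range(0,62,10):cv2.putText(W,str(178+i),(452,i*5+4),0,.35,(0,255,255))
cv2.imwrite("pics/c2.png",W)
E
```

```text
(no output)
```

View pics/c1.png

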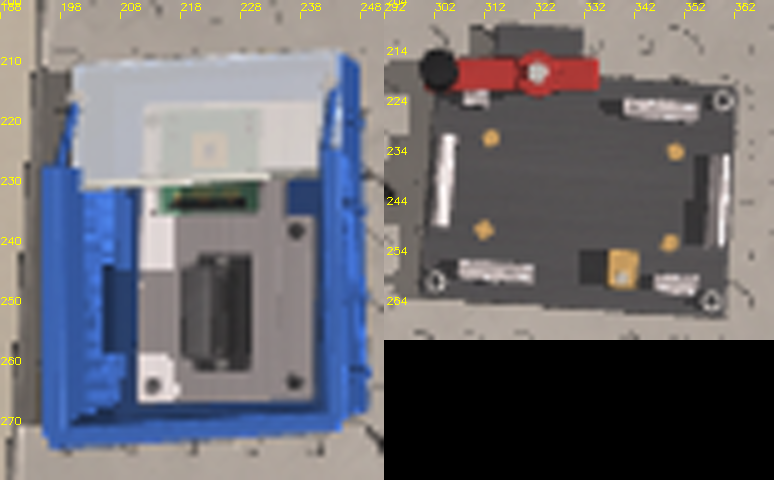

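View pics/c2.png

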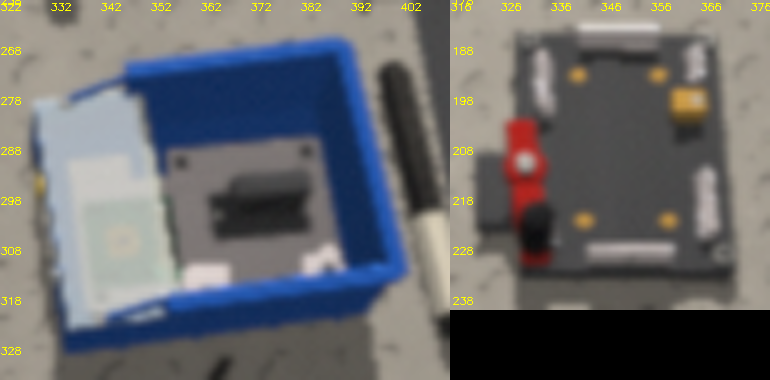

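The pictures show the tub with the carrier (lug end towards the robot, chip end under the hood), and the empty nest. The clamp is open, with its knob to the left and the key on the near-right. I'll fit poses from the corner pixels.

```bash
cat > h.py <<'E'
import numpy as np
from scipy.optimize import least_squares
from scipy.spatial.transform import Rotation as Ro
C={'top':(56.48498608338054,323.5325,192.4452,[[0.0075,-0.9998,0.0203],[-0.9863,-0.0107,-0.1647],[0.1649,-0.0188,-0.9861]],[105.4,582.3,838.8]),
'scene':(54.13731442154672,317.2272,200.4479,[[-0.9976,0.0671,0.0138],[0.05,0.8513,-0.5223],[-0.0468,-0.5203,-0.8527]],[547.0,-77.5,1120.3])}
def proj(n,X):
    fv,cx,cy,R,t=C[n];f=200/np.tan(np.radians(fv/2));p=np.array(R)@X+t
    return np.array([cx+f*p[0]/p[2],cy+f*p[1]/p[2]])
def ray(n,u,v,z):
    fv,cx,cy,R,t=C[n];f=200/np.tan(np.radians(fv/2));R=np.array(R)
    d=R.T@[(u-cx)/f,(v-cy)/f,1];c=-R.T@np.array(t);return c+d*(z-c[2])/d[2]
def W(p,l):  # p=x,y,yaw (planar), l local
    c,s=np.cos(p[2]),np.sin(p[2]);return np.array([p[0]+c*l[0]-s*l[1],p[1]+s*l[0]+c*l[1],l[2]])
def fit(obs,x0):
    r=least_squares(lambda p:np.concatenate([proj(n,W(p,l))-uv for n,uv,l in obs]),x0,loss='soft_l1')
    print(np.round([r.x[0],r.x[1],np.degrees(r.x[2])],2),'res',np.round([proj(n,W(r.x,l))-uv for n,uv,l in obs],1).tolist());return r.x
def tool(q):  # quaternion wxyz -> Rotation
    return Ro.from_quat([q[1],q[2],q[3],q[0]])
E
python3 - <<'E'
from h import *
a=lambda u,v:(188+u/6,200+v/6); b=lambda u,v:(292+(u-384)/5,204+v/5)
c=lambda u,v:(322+u/5,258+v/5); d=lambda u,v:(316+(u-450)/5,178+v/5)
print('nest');n=fit([('top',b(736,88),[-74,-56,12]),('top',b(727,318),[-74,56,12]),('top',b(419,296),[74,56,12]),('top',b(622,268),[-22,36,24]),
 ('top',b(538,72),[25,-53,38]),('scene',d(517,35),[-74,-56,12]),('scene',d(713,33),[-74,56,12]),('scene',d(733,278),[74,56,12]),('scene',d(517,276),[74,-56,12]),('scene',d(688,104),[-22,36,24])],[480,150,1.57])
print('knob',ray('top',*b(438,70),67),ray('scene',*d(537,210),67),'pivot',W(n,[25,-53,38]))
print('carrier');k=fit([('top',a(137,403),[60,-35,10]),('top',a(314,400),[60,35,10]),('scene',c(317,137),[60,35,10]),('scene',c(343,268),[60,-35,10]),('top',a(143,100),[-60,-35,10]),('top',a(153,386),[52,-27,10]),('top',a(295,383),[52,27,10])],[430,375,3.14])
k=fit([('top',a(137,403),[60,35,10]),('top',a(314,400),[60,-35,10]),('scene',c(317,137),[60,-35,10]),('scene',c(343,268),[60,35,10])],[430,375,3.14])
print('tub');t=fit([('top',a(48,445),[71,52,72]),('top',a(340,432),[71,-52,72]),('scene',c(345,40),[71,-52,72]),('scene',c(405,272),[71,52,72]),('scene',c(70,350),[-71,52,0])],[430,375,3.14])
for l in ([25,6,58],[25,-6,58],[7,6,58],[43,-6,58]): 
  u=proj('top',W(k,l));print('lugtop crop',(u-[188,200])*6,(proj('scene',W(k,l))-[322,258])*5)
print('grip',W(k,[25,0,46]))
E
```

```text
nest
[466.44  92.01  86.12] res [[-0.0, -0.6], [-0.9, -0.1], [-0.9, -0.4], [-0.7, -0.2], [-0.6, -0.3], [-0.5, -1.1], [0.8, -0.4], [0.8, -1.4], [0.3, -1.3], [0.3, -0.9]]
knob [517.98369958 158.28173051  67.        ] [520.16279025 157.70391877  67.        ] pivot [521.01296984 113.36680656  38.        ]
carrier
[464.75 344.67 181.73] res [[-0.1, 0.1], [-0.1, -0.1], [0.2, -1.2], [0.7, 2.0], [0.2, 0.4], [0.7, -0.6], [-0.3, -0.6]]
[ 345.24  341.14 1081.17] res [[0.1, -0.3], [0.1, -0.2], [0.1, -1.4], [0.4, 1.8]]
tub
[ 462.76  344.76 2055.94] res [[60.3, -47.1], [-1.5, 0.4], [2.4, 0.5], [-54.9, -53.7], [1.0, 0.6]]
lugtop crop [176.65659386 499.72082002] [428.89727195 175.67683475]
lugtop crop [208.90391179 499.24417039] [423.35015701 149.678183  ]
lugtop crop [175.01902955 549.26289033] [468.51672608 172.41165393]
lugtop crop [210.41565446 450.06899387] [383.91208318 152.89726378]
grip [370.23028695 341.65493047  46.        ]
```

```bash
python3 - <<'E'
from h import *
from workcell import *
import workcell; print([x for x in dir(workcell) if not x.startswith('_')])
try: print(tip_reach)
except NameError: pass
a=lambda u,v:(188+u/6,200+v/6); c=lambda u,v:(322+u/5,258+v/5)
t=fit([('top',a(48,445),[71,-52,72]),('top',a(340,432),[71,52,72]),('scene',c(345,40),[71,52,72]),('scene',c(405,272),[71,-52,72]),('scene',c(70,350),[-71,-52,0])],[430,375,3.14])
k=np.array([464.75,344.67,np.radians(181.73)])
for l in ([7,6,58],[43,6,58],[43,-6,58],[7,-6,58]):
  print('lugtop crop',np.round((proj('top',W(k,l))-[188,200])*6),np.round((proj('scene',W(k,l))-[322,258])*5))
g=W(k,[25,0,46]);print('grip',g,'rim',W(t,[67,0,72]),'hood',W(t,[-22,0,46]))
R=tool(observe()['orientation']);p=observe()['tcp_pos'];print('tool axes',np.round(R.as_matrix(),3).tolist())
print('delta tool cm',R.inv().apply(np.array([g[0],g[1],p[2]])-p)/10)
E
```

```text
['IKError', 'job_done', 'observe', 'snapshot', 'tip_reach']
22.0
[465.19 343.65 183.43] res [[0.5, -0.3], [-1.0, -0.7], [1.3, 0.1], [0.3, -0.9], [-0.2, 0.1]]
lugtop crop [213. 263.] [231. 168.]
lugtop crop [211. 359.] [310. 160.]
lugtop crop [180. 360.] [315. 187.]
lugtop crop [182. 264.] [235. 194.]
grip [439.76139525 343.91525979  46.        ] rim [398.31169596 339.64367646  72.        ] hood [487.15205779 344.97191348  46.        ]
tool axes [[-0.96, 0.28, -0.0], [0.28, 0.96, -0.002], [-0.0, -0.002, -1.0]]
delta tool cm [-3.25801824e+01 -1.71304883e+01  2.82932416e-02]
```

>>> move_arm --travel '[[-3,-1.5,0.5],[-6.5,-3.4,1],[-10,-5.3,2],[-13.5,-7.1,3],[-17,-9,4],[-20.5,-10.8,5],[-24,-12.6,6],[-27,-14.2,6]]' --dr '[[0,0,-0.4],[0,0,-0.8],[0,0,-1.2],[0,0,-1.7],[0,0,-2.1],[0,0,-2.6],[0,0,-3.1],[0,0,-3.6]]' --claw 0.45

```text
time_s: 0.77
tcp_pos: [395.7, 384.8, 191.2]
orientation: [-0.001, -0.016, 1.0, -0.002]
contact_force: [1.0, 0.0, 1.2]
finger_gap: 46.7
grasp_force: 0.0
```

```bash
cat >> h.py <<'E'
def rep(target=None,Rt=None):
    from workcell import observe
    s=observe();R=tool(s['orientation']);p=np.array(s['tcp_pos'])
    print(round(s['time_s'],2),'p',np.round(p,1),'q',np.round(s['joint_pos'],2),'F',np.round(s['contact_force'],1),'T',np.round(s['wrist_torque'],2),'gap',round(s['finger_gap'],1),'g',round(s['grasp_force'],1))
    M=R.as_matrix();print('xax',np.round(M[:,0],3),'zax',np.round(M[:,2],3),'yaw',round(np.degrees(np.arctan2(M[1,0],M[0,0])),2))
    if target is not None: print('travel cm',np.round(R.inv().apply(np.array(target)-p)/10,2))
    if Rt is not None: print('dr',np.round(np.degrees((R.inv()*Rt).as_rotvec())/5,2))
    return s,R,p
def down(yaw,tilt=0): # tool down with tool x at yaw deg; tilt about tool y deg (+ raises x)
    c,s_=np.cos(np.radians(yaw)),np.sin(np.radians(yaw))
    return Ro.from_matrix(np.array([[c,s_,0],[s_,-c,0],[0,0,-1]]))*Ro.from_rotvec([0,np.radians(tilt),0])
E
python3 -c "
from h import *
rep([439.8,343.9,160],down(181.7))"
```

```text
0.77 p [395.7 384.8 191.2] q [-0.62  0.46 -0.28  1.78  0.16  0.93  0.63] F [1.  0.  1.2] T [ 0.05 -0.04  0.01] gap 46.7 g 0.0
xax [-1.    -0.031  0.002] zax [-0.002 -0.003 -1.   ] yaw -178.21
travel cm [-4.29 -4.21  3.12]
dr [-0.04 -0.02  0.02]
```

>>> move_arm --travel '[[-0.6,-0.6,0.7],[-1.3,-1.3,1.6],[-2,-2,2.6],[-2.8,-2.8,3.5],[-3.5,-3.5,4.2],[-4.2,-4.1,4.8],[-4.3,-4.2,5.1],[-4.3,-4.2,5.1]]' --dr '[[0,0,0],[0,0,0],[0,0,0],[0,0,0],[0,0,0],[0,0,0],[0,0,0],[0,0,0]]'

```text
time_s: 1.43
tcp_pos: [438.8, 346.9, 141.4]
orientation: [-0.001, -0.015, 1.0, -0.0]
contact_force: [-0.7, -0.6, 0.9]
finger_gap: 47.0
grasp_force: 0.0
```

```bash
cat >> h.py <<'E'
def crops(name,specs):
    import cv2;from workcell import snapshot
    out=[]
    for n,u0,u1,v0,v1,k in specs:
        im=snapshot(n)["color"][:,:,::-1][v0:v1,u0:u1];im=cv2.resize(im,None,fx=k,fy=k,interpolation=cv2.INTER_CUBIC)
        for i in range(0,u1-u0,10):cv2.putText(im,str(u0+i),(i*k,10),0,.35,(0,255,255));cv2.line(im,(i*k,11),(i*k,16),(0,255,255))
        for i in range(10,v1-v0,10):cv2.putText(im,str(v0+i),(0,i*k+4),0,.35,(0,255,255))
        out.append(im)
    h=max(o.shape[0] for o in out);cv2.imwrite("pics/%s.png"%name,np.hstack([cv2.copyMakeBorder(o,0,h-o.shape[0],0,0,cv2.BORDER_CONSTANT) for o in out]))
E
python3 -c "
from h import *
rep([439.8,343.9,49],down(181.7))
crops('c3',[('scene',330,410,250,330,5),('top',190,270,190,280,5)])"
```

```text
1.43 p [438.8 346.9 141.4] q [-0.54  0.53 -0.27  1.82  0.18  0.81  0.7 ] F [-0.7 -0.6  0.9] T [-0.02  0.02 -0.01] gap 47.0 g 0.0
xax [-1.    -0.03   0.001] zax [-0.001 -0.001 -1.   ] yaw -178.3
travel cm [-0.11 -0.3   9.24]
dr [-0.01 -0.01  0.  ]
```

View pics/c3.png

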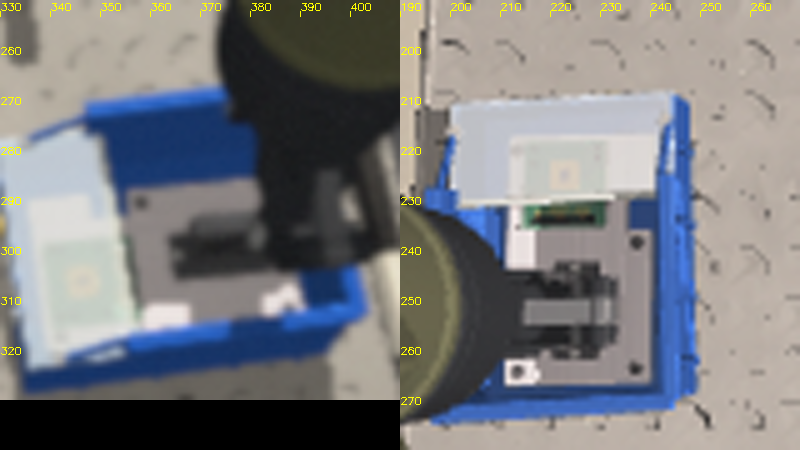

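The gripper is above the lug, with its fingers spanning it at about (225,252) in the top view. I'll descend and close.

>>> move_arm --travel '[[-0.1,-0.2,1],[-0.1,-0.3,2.5],[-0.1,-0.3,4],[-0.1,-0.3,5.5],[-0.1,-0.3,7],[-0.1,-0.3,8.2],[-0.1,-0.3,9.0],[-0.1,-0.3,9.2]]' --dr '[[0,0,0],[0,0,0],[0,0,0],[0,0,0],[0,0,0],[0,0,0],[0,0,0],[0,0,0]]'

```text
time_s: 2.2
tcp_pos: [439.0, 344.5, 49.0]
orientation: [-0.001, -0.016, 1.0, -0.0]
contact_force: [-3.0, -1.3, 6.3]
finger_gap: 47.0
grasp_force: 3.0
```

>>> move_arm --travel '[[0,0,0],[0,0,0],[0,0,0],[0,0,0],[0,0,0],[0,0,0],[0,0,0],[0,0,0]]' --dr '[[0,0,0],[0,0,0],[0,0,0],[0,0,0],[0,0,0],[0,0,0],[0,0,0],[0,0,0]]' --claw 1.0

```text
time_s: 2.87
tcp_pos: [440.1, 344.8, 51.0]
orientation: [0.001, -0.015, 1.0, 0.0]
contact_force: [-1.3, 0.3, 6.5]
finger_gap: 11.0
grasp_force: 59.4
```

```bash
python3 -c "
from h import *
rep([439.8,343.9,49],down(181.7))"
```

```text
2.87 p [440.1 344.8  51. ] q [-0.56  0.65 -0.22  1.91  0.24  0.61  0.66] F [-1.3  0.3  6.5] T [-0.03  0.15  0.02] gap 11.0 g 59.4
xax [-1.    -0.03  -0.001] zax [ 0.001  0.001 -1.   ] yaw -178.26
travel cm [ 0.04 -0.09  0.2 ]
dr [0.01 0.01 0.01]
```

>>> move_arm --travel '[[-0.33,0,-0.6],[-0.7,0,-1.2],[-1.1,0,-1.75],[-1.55,0,-2.25],[-2.05,0,-2.75],[-2.55,0,-3.15],[-3.1,0,-3.55],[-3.5,0,-3.8]]' --dr '[[0,0.8,0],[0,1.6,0],[0,2.4,0],[0,3.2,0],[0,4,0],[0,4.8,0],[0,5.6,0],[0,6.2,0]]'

```text
time_s: 3.53
tcp_pos: [475.6, 345.1, 88.7]
orientation: [-0.269, -0.014, 0.963, -0.004]
contact_force: [-0.7, 0.8, 2.7]
finger_gap: 11.0
grasp_force: 59.3
```

```bash
python3 -c "
from h import *
rep(None,down(181.7,31))
crops('c4',[('scene',330,410,240,330,5),('top',190,270,190,280,5)])"
```

```text
3.53 p [475.6 345.1  88.7] q [-0.32  0.89 -0.4   1.38  0.    1.37  0.94] F [-0.7  0.8  2.7] T [-0.05 -0.68  0.01] gap 11.0 g 59.3
xax [-0.855 -0.025  0.518] zax [-0.518 -0.015 -0.855] yaw -178.31
dr [ 0.01 -0.04 -0.  ]
```

View pics/c4.png

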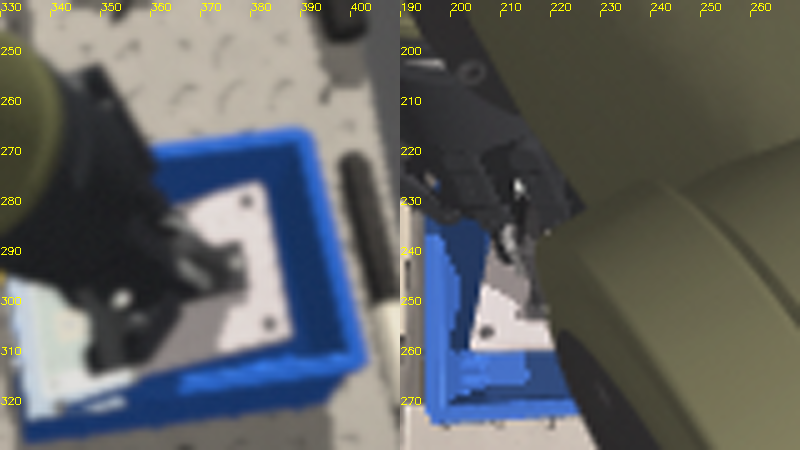

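```bash
python3 -c "
from h import *
s,R,p=rep()
for y in(-35,35):
  X=p+R.apply([35,y,41]);print(X,proj('scene',X),proj('top',X))
X=p+R.apply([-85,0,47]);print(X)"
```

```text
3.63 p [475.5 345.3  88.5] q [-0.32  0.89 -0.4   1.38  0.    1.37  0.94] F [-2.2 -1.6  9.3] T [-0.5   0.04  0.23] gap 10.9 g 59.9
xax [-0.854 -0.024  0.519] zax [-0.519 -0.014 -0.855] yaw -178.37
[425.3001954 308.8419054  71.6229679] [381.56044465 275.84596966] [234.64757928 258.51546845]
[423.32881037 378.81412888  71.6627458 ] [387.43231472 306.72185753] [203.10950772 259.18196288]
[523.73944627 346.66751293   4.24391103]
```

Pixels match the predicted tilted plate (lug corners at scene (382,276) and (388,307)). Now I'll draw it out along its own plane.

>>> move_arm --travel '[[0.7,0,0],[1.7,0,0],[2.8,0,0],[4,0,0],[5.2,0,0],[6.4,0,0],[7.4,0,0],[8,0,0]]' --dr '[[0,0,0],[0,0,0],[0,0,0],[0,0,0],[0,0,0],[0,0,0],[0,0,0],[0,0,0]]'

```text
time_s: 4.3
tcp_pos: [404.7, 343.6, 130.7]
orientation: [-0.267, -0.015, 0.964, -0.004]
contact_force: [-0.8, 0.2, -2.7]
finger_gap: 10.9
grasp_force: 58.6
```

```bash
python3 -c "
from h import *
rep([425,345,230],down(181.7,0))"
```

```text
4.3 p [404.7 343.6 130.7] q [-0.34  0.77 -0.43  1.55 -0.04  1.3   0.9 ] F [-0.8  0.2 -2.7] T [ 0.01 -0.76  0.02] gap 10.9 g 58.6
xax [-0.857 -0.027  0.515] zax [-0.514 -0.016 -0.857] yaw -178.18
travel cm [ 3.37  0.08 -9.56]
dr [-0.   -6.2   0.02]
```

>>> move_arm --travel '[[0.6,0,-1],[1.2,0,-2.2],[1.8,0,-3.6],[2.4,0,-5],[2.9,0,-6.5],[3.2,0,-8],[3.4,0,-9.2],[3.4,0,-9.6]]' --dr '[[0,0,0],[0,-0.5,0],[0,-1.3,0],[0,-2.3,0],[0,-3.3,0],[0,-4.4,0],[0,-5.4,0],[0,-6.2,0]]'

```text
time_s: 4.97
tcp_pos: [427.3, 344.9, 232.7]
orientation: [0.004, -0.015, 1.0, 0.002]
contact_force: [-0.4, 0.4, -2.3]
finger_gap: 11.3
grasp_force: 58.6
```

```bash
python3 -c "
from h import *
rep([468.1,116.9,200],down(86.1,0))"
```

```text
4.97 p [427.3 344.9 232.7] q [-0.48  0.41 -0.36  1.74  0.17  1.01  0.7 ] F [-0.4  0.4 -2.3] T [ 0.05  0.04 -0.02] gap 11.3 g 58.6
xax [-1.    -0.03  -0.008] zax [ 0.008  0.003 -1.   ] yaw -178.27
travel cm [ -3.36 -22.92   3.22]
dr [ 0.1   0.04 19.13]
```

>>> move_arm --travel '[[-0.1,-0.6,0],[-0.4,-2,0],[-0.7,-4,0],[-1,-6,0],[-1.3,-8,0],[-1.6,-10,0],[-1.8,-12,0],[-2,-14,0]]' --dr '[[0,0,0.8],[0,0,2],[0,0,3.3],[0,0,4.6],[0,0,5.9],[0,0,7.2],[0,0,8.5],[0,0,9.8]]'

```text
time_s: 5.63
tcp_pos: [450.8, 203.7, 230.0]
orientation: [-0.0, 0.404, 0.915, 0.0]
contact_force: [-0.1, 0.9, -1.6]
finger_gap: 11.2
grasp_force: 58.7
```

```bash
python3 -c "
from h import *
rep([468.1,116.9,180],down(86.1,0))"
```

```text
5.63 p [450.8 203.7 230. ] q [-0.38  0.33 -0.12  1.87  0.05  0.95  0.21] F [-0.1  0.9 -1.6] T [ 0.02 -0.04 -0.01] gap 11.2 g 58.7
xax [-0.674  0.739  0.   ] zax [ 0.  0. -1.] yaw 132.38
travel cm [-7.58 -4.58  5.  ]
dr [ 0.   -0.    9.26]
```

>>> move_arm --travel '[[-0.9,-0.5,0.3],[-2,-1.2,1],[-3.2,-1.9,2],[-4.4,-2.6,3],[-5.6,-3.3,3.8],[-6.7,-4,4.5],[-7.4,-4.5,5],[-7.6,-4.6,5]]' --dr '[[0,0,1.2],[0,0,2.5],[0,0,3.8],[0,0,5.1],[0,0,6.4],[0,0,7.7],[0,0,8.9],[0,0,9.3]]'

```text
time_s: 6.3
tcp_pos: [468.3, 115.9, 179.0]
orientation: [-0.0, 0.733, 0.681, -0.001]
contact_force: [0.2, -0.5, -1.9]
finger_gap: 10.9
grasp_force: 58.6
```

>>> move_arm --travel '[[0,0,0.6],[0,0,1.6],[0,0,2.8],[0,0,4],[0,0,5],[0,0,5.7],[0,0,6],[0,0,6]]' --dr '[[0,0,0],[0,0,0],[0,0,0],[0,0,0],[0,0,0],[0,0,0],[0,0,0],[0,0,0]]'

```text
time_s: 6.97
tcp_pos: [468.4, 118.1, 118.9]
orientation: [-0.0, 0.729, 0.684, -0.0]
contact_force: [1.0, -0.3, -1.4]
finger_gap: 10.9
grasp_force: 58.7
```

```bash
python3 -c "
from h import *
s,R,p=rep([468.1,116.9,59],down(86.1,0))
crops('c5',[('scene',306,386,160,260,5),('top',284,364,190,290,5)])
for l in ([-60,-35,-36],[-60,35,-36],[60,35,-36],[60,-35,-36]):
  X=p+R.apply([l[0]-25,-l[1],5-l[2]]);print(l,np.round(X,1),proj('scene',X),proj('top',X))
"
```

```text
6.97 p [468.4 118.1 118.9] q [-0.36  0.46  0.08  2.05 -0.06  0.64 -0.3 ] F [ 1.  -0.3 -1.4] T [-0.02 -0.03 -0.08] gap 10.9 g 58.7
xax [0.064 0.998 0.   ] zax [-0.001  0.    -1.   ] yaw 86.35
travel cm [-0.12 -0.01  5.99]
dr [-0.01 -0.    0.05]
[-60, -35, -36] [497.8  31.1  77.9] [337.87211193 174.66672951] [358.68714309 226.92757435]
[-60, 35, -36] [428.   35.5  77.9] [364.8320721  174.79415703] [356.95032552 258.22503134]
[60, 35, -36] [435.6 155.3  77.9] [368.13175917 215.14413189] [303.35990411 254.3500225 ]
[60, -35, -36] [505.5 150.8  77.9] [339.39961408 215.0463137 ] [305.84070546 223.06918832]
```

View pics/c5.png

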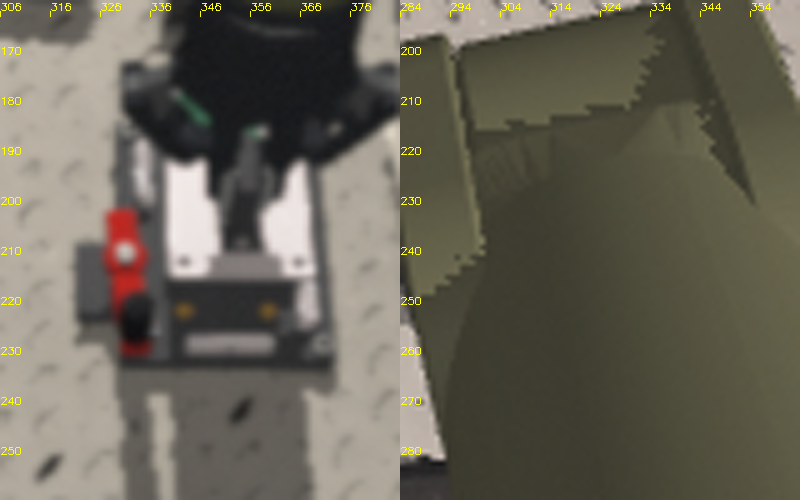

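The scene view shows the carrier level over the nest, with lug-end corners at (339,216) and (369.4,215.6). The nest's near corners are at (329.6,233.2) and (373,233.6), and the rail centre is at (352.2,229). I'll compare with what a centred plate would give, using the scene camera alone.

```bash
python3 -c "
from h import *
d=lambda u,v:(316+(u-450)/5,178+v/5)
n=fit([('scene',d(517,35),[-74,-56,12]),('scene',d(713,33),[-74,56,12]),('scene',d(733,278),[74,56,12]),('scene',d(517,276),[74,-56,12]),('scene',d(688,104),[-22,36,24]),('scene',(329.6,233.2),[74,-56,12]),('scene',(373,233.6),[74,56,12])],[466,92,1.5])
n0=n.copy()
print('rail',proj('scene',W(n,[68,0,24])))
k=fit([('scene',(339,216),[60,-35,77.9]),('scene',(369.4,215.6),[60,35,77.9])],n)
print('carrier ctr minus nest (world):',k-n0, 'grip',W(n0,[25,0,0]))
m=lambda n,i:None
# edges subpixel of nest plate/carrier via vertical intensity profiles
import cv2
from workcell import snapshot
g=cv2.cvtColor(snapshot('scene')['color'],cv2.COLOR_RGB2HSV)
for r in (196,204,210): print(r,[tuple(x) for x in g[r,334:374][:, [1,2]]][:40:1] if 0 else g[r,326:378,2].tolist())
print('col',g[205:240,352,2].tolist(),g[205:240,345,2].tolist(),g[205:240,360,2].tolist())
"
```

```text
[467.73  95.29  86.09] res [[-0.9, -0.1], [0.6, 0.6], [0.5, -0.2], [-0.1, -0.1], [-0.0, 0.1], [-0.3, -0.1], [0.1, -0.2]]
rail [351.53959339 229.00810217]
[466.88  95.18  87.28] res [[0.8, -0.0], [-0.8, 0.1]]
carrier ctr minus nest (world): [-0.85423819 -0.10657363  0.02066115] grip [469.43362805 120.22908329   0.        ]
196 [181, 167, 131, 97, 87, 89, 113, 166, 198, 171, 127, 100, 130, 197, 234, 240, 240, 239, 239, 236, 209, 116, 46, 53, 73, 82, 71, 63, 75, 77, 74, 66, 66, 82, 75, 56, 100, 178, 228, 232, 207, 133, 88, 98, 136, 168, 176, 174, 174, 173, 171, 171]
204 [172, 168, 184, 188, 187, 183, 163, 115, 73, 67, 78, 83, 109, 178, 232, 238, 237, 237, 237, 236, 236, 233, 214, 147, 79, 48, 42, 41, 40, 44, 57, 102, 174, 226, 235, 237, 238, 236, 236, 236, 234, 211, 132, 87, 103, 138, 167, 173, 174, 175, 176, 175]
210 [117, 155, 178, 184, 191, 190, 183, 177, 162, 122, 90, 85, 106, 174, 227, 228, 224, 226, 232, 234, 233, 229, 217, 184, 130, 106, 105, 108, 107, 107, 108, 123, 167, 211, 222, 225, 231, 231, 227, 224, 224, 206, 144, 93, 93, 129, 167, 176, 176, 175, 172, 175]
col [40, 43, 50, 58, 71, 105, 126, 130, 129, 125, 99, 62, 46, 45, 46, 44, 46, 46, 45, 45, 49, 83, 131, 138, 118, 92, 60, 47, 60, 88, 98, 99, 99, 101, 99] [236, 235, 235, 235, 235, 234, 232, 230, 225, 194, 126, 66, 48, 47, 47, 47, 53, 55, 48, 47, 49, 74, 116, 138, 127, 99, 61, 46, 62, 91, 99, 101, 100, 101, 99] [234, 234, 233, 234, 233, 222, 168, 136, 132, 126, 101, 63, 46, 45, 46, 63, 90, 95, 76, 54, 50, 65, 96, 110, 99, 75, 53, 46, 56, 79, 91, 96, 98, 98, 98]
```

```bash
python3 -c "
from h import *
d=lambda u,v:(316+(u-450)/5,178+v/5);b=lambda u,v:(292+(u-384)/5,204+v/5)
S=[('scene',d(517,35),[-74,-56,12]),('scene',d(713,33),[-74,56,12]),('scene',(372.8,233.6),[74,56,0]),('scene',(329.5,233.2),[74,-56,0]),('scene',d(688,104),[-22,36,24])]
T=[('top',b(736,88),[-74,-56,12]),('top',b(727,318),[-74,56,12]),('top',b(419,296),[74,56,4]),('top',b(622,268),[-22,36,24])]
for o in (S,T,S+T): n=fit(o,[466,92,1.5]);print('grip',W(n,[25,0,0]))
k=fit([('scene',(338.8,215.1),[60,-35,77]),('scene',(367.8,215.1),[60,35,77])],n);print(W(k,[25,0,0]))
import cv2
from workcell import snapshot
g=cv2.cvtColor(snapshot('scene')['color'],cv2.COLOR_RGB2GRAY)
for r in (222,226,230): print(r,g[r,322:382].tolist())
"
```

```text
[466.84  92.47  86.28] res [[-0.7, -0.9], [0.6, -0.3], [-0.0, 0.9], [-0.0, 1.1], [0.1, -0.8]]
grip [468.45965797 117.41359049   0.        ]
[465.54  90.78  86.52] res [[0.3, -0.4], [-0.2, 0.1], [-0.1, 0.1], [-0.0, 0.2]]
grip [467.06312385 115.73152406   0.        ]
[466.13  91.18  86.33] res [[-0.5, -1.3], [0.8, -0.7], [0.2, 0.4], [0.2, 0.6], [0.3, -1.2], [0.2, -0.6], [-0.5, -0.1], [-0.3, -0.2], [-0.2, -0.0]]
grip [467.72535694 116.13383219   0.        ]
[467.94  92.62  86.56] res [[0.2, -0.0], [-0.2, 0.0]]
[469.4448045  117.57728622   0.        ]
222 [67, 65, 65, 64, 60, 51, 51, 45, 35, 31, 31, 32, 31, 35, 55, 76, 78, 71, 61, 70, 81, 80, 65, 51, 47, 46, 46, 46, 45, 45, 46, 44, 45, 46, 46, 53, 71, 82, 80, 70, 70, 73, 85, 124, 165, 182, 182, 151, 101, 89, 123, 156, 167, 168, 168, 166, 158, 145, 146, 154]
226 [99, 91, 93, 93, 94, 93, 87, 68, 36, 20, 18, 13, 20, 41, 80, 101, 80, 53, 46, 46, 48, 58, 69, 71, 73, 75, 77, 78, 80, 81, 80, 81, 80, 81, 80, 80, 78, 74, 63, 59, 66, 66, 58, 59, 64, 68, 70, 79, 91, 93, 110, 140, 164, 171, 167, 167, 167, 166, 166, 166]
230 [166, 167, 168, 165, 150, 120, 98, 82, 60, 47, 47, 47, 49, 56, 66, 75, 75, 69, 54, 48, 58, 79, 93, 96, 98, 98, 97, 97, 95, 89, 88, 93, 96, 97, 97, 98, 96, 90, 74, 51, 44, 45, 47, 48, 58, 74, 80, 92, 96, 93, 98, 129, 158, 166, 166, 166, 165, 163, 156, 150]
```

>>> move_arm --travel '[[-0.05,-0.05,0.6],[-0.1,-0.1,1.4],[-0.1,-0.1,2.3],[-0.1,-0.1,3.1],[-0.1,-0.1,3.8],[-0.1,-0.1,4.2],[-0.1,-0.1,4.4],[-0.1,-0.1,4.4]]' --dr '[[0,0,0],[0,0,0],[0,0,0],[0,0,0],[0,0,0],[0,0,0],[0,0,0],[0,0,0]]'

```text
time_s: 7.83
tcp_pos: [467.3, 116.6, 74.6]
orientation: [-0.0, 0.73, 0.684, -0.001]
contact_force: [0.3, -0.4, -1.5]
finger_gap: 10.9
grasp_force: 58.7
```

>>> move_arm --travel '[[0,0,0.1],[0,0,0.3],[0,0,0.5],[0,0,0.7],[0,0,0.9],[0,0,1.0],[0,0,1.1],[0,0,1.2]]' --dr '[[0,0,0],[0,0,0],[0,0,0],[0,0,0],[0,0,0],[0,0,0],[0,0,0],[0,0,0]]'

```text
time_s: 8.5
tcp_pos: [467.5, 116.7, 63.2]
orientation: [0.0, 0.73, 0.684, 0.0]
contact_force: [-0.3, 0.1, -1.7]
finger_gap: 11.0
grasp_force: 58.7
```

```bash
python3 -c "
from h import *
rep([467.5,117.2,59],down(86.3,0))"
```

```text
8.5 p [467.5 116.7  63.2] q [-0.34  0.55  0.07  2.1  -0.07  0.49 -0.28] F [-0.3  0.1 -1.7] T [ 0.05 -0.02  0.  ] gap 11.0 g 58.7
xax [ 0.066  0.998 -0.   ] zax [ 0. -0. -1.] yaw 86.24
travel cm [ 0.05 -0.01  0.42]
dr [ 0.    0.   -0.01]
```

>>> move_arm --travel '[[0,0,0.1],[0,0,0.2],[0,0,0.3],[0,0,0.35],[0,0,0.4],[0,0,0.45],[0,0,0.5],[0,0,0.5]]' --dr '[[0,0,0],[0,0,0],[0,0,0],[0,0,0],[0,0,0],[0,0,0],[0,0,0],[0,0,0]]'

```text
time_s: 9.17
tcp_pos: [467.5, 116.7, 59.0]
orientation: [0.0, 0.73, 0.683, 0.0]
contact_force: [-1.4, -0.5, 7.9]
finger_gap: 11.3
grasp_force: 60.1
```

```bash
python3 -c "
from h import *
rep([467.5,117.2,59],down(86.3,0))"
```

```text
9.17 p [467.5 116.7  59. ] q [-0.34  0.56  0.07  2.11 -0.08  0.48 -0.28] F [-1.4 -0.5  7.9] T [-0.15  0.5  -0.  ] gap 11.3 g 60.1
xax [0.066 0.998 0.   ] zax [ 0.  0. -1.] yaw 86.24
travel cm [ 0.05 -0.01 -0.  ]
dr [ 0.01 -0.   -0.01]
```

>>> move_arm --travel '[[0,0,0],[0,0,0],[0,0,0],[0,0,0],[0,0,0],[0,0,-0.2],[0,0,-0.6],[0,0,-1.2]]' --dr '[[0,0,0],[0,0,0],[0,0,0],[0,0,0],[0,0,0],[0,0,0],[0,0,0],[0,0,0]]' --claw 0.65

```text
time_s: 9.83
tcp_pos: [467.2, 116.6, 70.4]
orientation: [-0.0, 0.73, 0.684, -0.0]
contact_force: [0.1, -0.4, 0.1]
finger_gap: 29.8
grasp_force: 0.0
```

>>> move_arm --travel '[[0,0,-0.8],[0,0,-2],[0,0,-3.5],[0,0,-5],[0,0,-6.5],[0,0,-8],[0,0,-9],[0,0,-9]]' --dr '[[0,0,0],[0,0,0],[0,0,0],[0,0,0],[0,0,0],[0,0,0],[0,0,0],[0,0,0]]'

```text
time_s: 10.5
tcp_pos: [468.6, 116.9, 163.0]
orientation: [0.001, 0.73, 0.683, 0.002]
contact_force: [0.9, -0.1, -0.4]
finger_gap: 30.0
grasp_force: 0.0
```

```bash
python3 -c "
from h import *
rep([519,158,150],down(86.3,0))
crops('c6',[('scene',306,386,160,260,5),('top',284,364,190,290,5)])"
```

```text
10.5 p [468.6 116.9 163. ] q [-0.36  0.39  0.09  2.   -0.05  0.75 -0.3 ] F [ 0.9 -0.1 -0.4] T [ 0.02 -0.02  0.02] gap 30.0 g 0.0
xax [0.066 0.998 0.002] zax [ 0.004  0.001 -1.   ] yaw 86.23
travel cm [4.43 4.75 1.32]
dr [ 0.05 -0.02 -0.01]
```

View pics/c6.png

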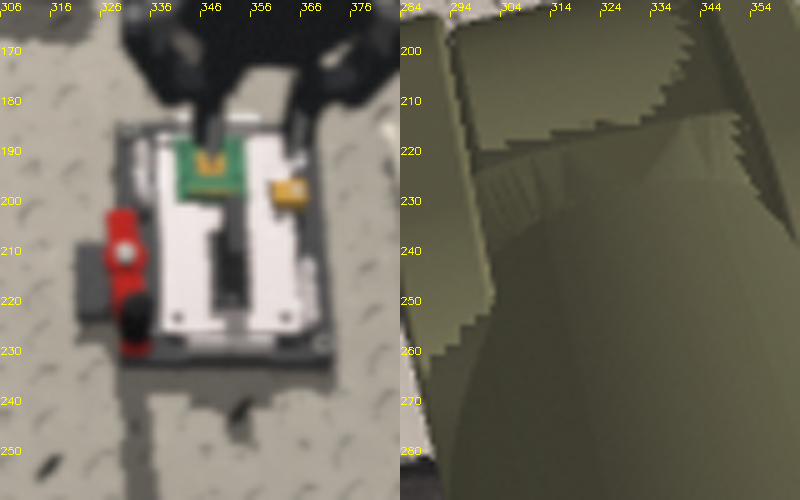

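The carrier lies flat in the pocket with the brass key at (364,198) inside the notch, and the clamp is untouched with its knob at about (333,219). Next is the knob.

>>> move_arm --travel '[[0.5,0.5,0.2],[1.3,1.3,0.8],[2.1,2.2,1.8],[2.9,3.1,2.8],[3.7,3.9,3.8],[4.2,4.5,4.6],[4.4,4.7,5.2],[4.4,4.7,5.2]]' --dr '[[0,0,0],[0,0,0],[0,0,0],[0,0,0],[0,0,0],[0,0,0],[0,0,0],[0,0,0]]' --claw 0.55

```text
time_s: 11.27
tcp_pos: [516.9, 158.0, 106.2]
orientation: [-0.001, 0.73, 0.684, -0.001]
contact_force: [-0.5, -0.8, -0.3]
finger_gap: 38.3
grasp_force: 0.0
```

```bash
python3 -c "
from h import *
rep([519,158,63],down(86.3,0))
crops('c7',[('scene',306,386,180,260,6)])"
```

```text
11.27 p [516.9 158.  106.2] q [-0.4   0.55  0.08  1.91 -0.07  0.69 -0.34] F [-0.5 -0.8 -0.3] T [0.02 0.03 0.04] gap 38.3 g 0.0
xax [ 0.065  0.998 -0.001] zax [-0.003 -0.001 -1.   ] yaw 86.29
travel cm [0.02 0.22 4.32]
dr [-0.03  0.01 -0.  ]
```

View pics/c7.png

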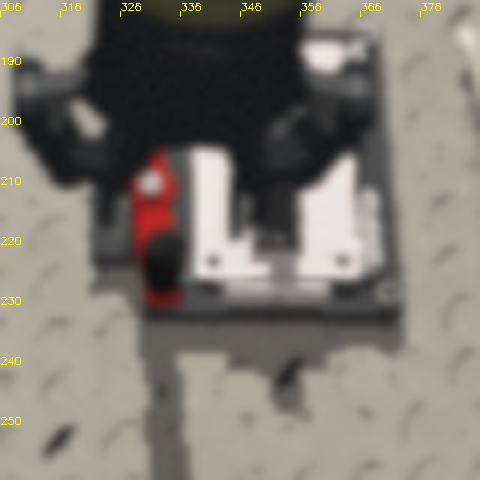

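The open fingers straddle the knob (knob at about (333,219), fingertips near (325,220) and (351,220)). I'll descend and grip.

>>> move_arm --travel '[[0,0.1,0.5],[0,0.2,1.2],[0,0.2,2],[0,0.2,2.8],[0,0.2,3.5],[0,0.2,4],[0,0.2,4.3],[0,0.2,4.3]]' --dr '[[0,0,0],[0,0,0],[0,0,0],[0,0,0],[0,0,0],[0,0,0],[0,0,0],[0,0,0]]'

```text
time_s: 11.98
tcp_pos: [518.9, 157.3, 64.5]
orientation: [-0.0, 0.73, 0.684, -0.001]
contact_force: [0.4, 0.0, -0.1]
finger_gap: 38.7
grasp_force: 0.0
```

>>> move_arm --travel '[[0,0,0],[0,0,0],[0,0,0],[0,0,0],[0,0,0],[0,0,0],[0,0,0],[0,0,0]]' --dr '[[0,0,0],[0,0,0],[0,0,0],[0,0,0],[0,0,0],[0,0,0],[0,0,0],[0,0,0]]' --claw 1.0

```text
time_s: 12.65
tcp_pos: [519.7, 157.5, 65.7]
orientation: [0.0, 0.73, 0.684, 0.0]
contact_force: [0.8, 0.4, 4.3]
finger_gap: 16.0
grasp_force: 58.6
```

```bash
cat > arc.py <<'E'
from h import *
import sys
# pivot, print rows for arc: local tool travel for angle steps
s,R,p=rep()
P=np.array([float(sys.argv[1]),float(sys.argv[2])]);k=p[:2]-P
print('radius',np.hypot(*k),'ang',np.degrees(np.arctan2(k[1],k[0])))
a0=np.arctan2(k[1],k[0]);r=np.hypot(*k)
for d in map(float,sys.argv[3].split(',')):
    a=a0-np.radians(d);t=np.array([P[0]+r*np.cos(a),P[1]+r*np.sin(a),p[2]])
    print(d,'dr %.2f'%(d/5),np.round(R.inv().apply(t-p)/10,2))
E
python3 arc.py 520.6 112.7 4,8,12,16,20,24,28,32
```

```text
12.65 p [519.7 157.5  65.7] q [-0.39  0.61  0.07  1.94 -0.07  0.59 -0.33] F [0.8 0.4 4.3] T [ 0.08 -0.16 -0.02] gap 16.0 g 58.6
xax [0.066 0.998 0.   ] zax [ 0.001  0.    -1.   ] yaw 86.24
radius 44.83833637232148 ang 91.11615101759168
4.0 dr 0.80 [0.02 0.31 0.  ]
8.0 dr 1.60 [0.01 0.63 0.  ]
12.0 dr 2.40 [-0.02  0.94  0.  ]
16.0 dr 3.20 [-0.07  1.25  0.  ]
20.0 dr 4.00 [-0.14  1.55  0.  ]
24.0 dr 4.80 [-0.23  1.85  0.  ]
28.0 dr 5.60 [-0.34  2.14  0.  ]
32.0 dr 6.40 [-0.48  2.43  0.  ]
```

>>> move_arm --travel '[[0,0.3,0],[0,0.63,0],[0,0.94,0],[-0.05,1.25,0],[-0.13,1.55,0],[-0.22,1.85,0],[-0.34,2.14,0],[-0.47,2.43,0]]' --dr '[[0,0,0.8],[0,0,1.6],[0,0,2.4],[0,0,3.2],[0,0,4],[0,0,4.8],[0,0,5.6],[0,0,6.4]]'

```text
time_s: 13.32
tcp_pos: [543.8, 152.1, 65.7]
orientation: [-0.0, 0.891, 0.455, 0.001]
contact_force: [0.1, 2.4, 4.9]
finger_gap: 16.1
grasp_force: 58.6
```

```bash
python3 arc.py 520.6 112.7 4,8,12,16,20,24,28,32
```

```text
13.32 p [543.8 152.1  65.7] q [-0.46  0.64  0.23  1.89 -0.24  0.64 -0.71] F [0.1 2.4 4.9] T [ 0.43 -0.15  0.07] gap 16.1 g 58.6
xax [0.586 0.81  0.002] zax [ 0.001  0.001 -1.   ] yaw 54.09
radius 45.69330441414425 ang 59.52983950311386
4.0 dr 0.80 [0.02 0.32 0.  ]
8.0 dr 1.60 [0.02 0.64 0.  ]
12.0 dr 2.40 [-0.01  0.96  0.  ]
16.0 dr 3.20 [-0.06  1.27  0.  ]
20.0 dr 4.00 [-0.13  1.58  0.  ]
24.0 dr 4.80 [-0.22  1.89  0.  ]
28.0 dr 5.60 [-0.33  2.19 -0.  ]
32.0 dr 6.40 [-0.46  2.48 -0.  ]
```

Following smoothly with low forces; two more arcs.

>>> move_arm --travel '[[0,0.32,0],[0,0.64,0],[0,0.96,0],[-0.05,1.27,0],[-0.13,1.58,0],[-0.22,1.89,0],[-0.34,2.19,0],[-0.47,2.47,0]]' --dr '[[0,0,0.8],[0,0,1.6],[0,0,2.4],[0,0,3.2],[0,0,4],[0,0,4.8],[0,0,5.6],[0,0,6.4]]'

```text
time_s: 13.98
tcp_pos: [561.5, 134.4, 65.7]
orientation: [-0.001, 0.981, 0.192, 0.001]
contact_force: [2.3, 2.7, 2.8]
finger_gap: 15.7
grasp_force: 58.6
```

```bash
python3 arc.py 520.6 112.7 4,8,12,16,20,24,28,30,32,34
```

```text
13.98 p [561.5 134.4  65.7] q [-0.52  0.68  0.39  1.86 -0.39  0.68 -1.09] F [2.3 2.7 2.8] T [ 0.78 -0.5  -0.06] gap 15.7 g 58.6
xax [0.926 0.376 0.003] zax [ 0.002  0.002 -1.   ] yaw 22.11
radius 46.309067548202734 ang 27.985489389958783
4.0 dr 0.80 [ 0.02  0.32 -0.  ]
8.0 dr 1.60 [ 0.02  0.65 -0.  ]
12.0 dr 2.40 [-0.    0.97 -0.  ]
16.0 dr 3.20 [-0.05  1.29 -0.  ]
20.0 dr 4.00 [-0.12  1.6  -0.  ]
24.0 dr 4.80 [-0.21  1.91 -0.  ]
28.0 dr 5.60 [-0.32  2.22 -0.  ]
30.0 dr 6.00 [-0.38  2.37 -0.  ]
32.0 dr 6.40 [-0.45  2.51 -0.  ]
34.0 dr 6.80 [-0.52  2.66 -0.  ]
```

>>> move_arm --travel '[[0,0.32,0],[0,0.65,0],[0,0.97,0],[-0.05,1.29,0],[-0.12,1.6,0],[-0.22,1.91,0],[-0.33,2.2,0],[-0.4,2.4,0]]' --dr '[[0,0,0.8],[0,0,1.6],[0,0,2.4],[0,0,3.2],[0,0,4],[0,0,4.8],[0,0,5.6],[0,0,6.1]]'

```text
time_s: 14.65
tcp_pos: [567.1, 110.9, 65.7]
orientation: [-0.001, 0.997, -0.073, 0.001]
contact_force: [3.3, 5.7, 4.0]
finger_gap: 16.2
grasp_force: 58.7
```

```bash
python3 arc.py 520.6 112.7 2,4,6
```

```text
14.65 p [567.1 110.9  65.7] q [-0.56  0.71  0.54  1.86 -0.53  0.72 -1.44] F [3.3 5.7 4. ] T [ 1.11 -0.56 -0.22] gap 16.2 g 58.7
xax [ 0.989 -0.147  0.002] zax [ 0.002  0.002 -1.   ] yaw -8.43
radius 46.548511902124105 ang -2.2019095533818054
2.0 dr 0.40 [ 0.01  0.16 -0.  ]
4.0 dr 0.80 [ 0.02  0.32 -0.  ]
6.0 dr 1.20 [ 0.03  0.49 -0.  ]
```

>>> move_arm --travel '[[0,0.05,0],[0,0.1,0],[0,0.15,0],[0,0.2,0],[0,0.25,0],[0,0.3,0],[0,0.35,0],[0,0.35,0]]' --dr '[[0,0,0],[0,0,0],[0,0,0],[0,0,0],[0,0,0],[0,0,0],[0,0,0],[0,0,0]]'

```text
time_s: 15.32
tcp_pos: [567.0, 110.0, 65.8]
orientation: [-0.003, 0.997, -0.071, 0.001]
contact_force: [4.7, 11.3, 2.7]
finger_gap: 15.8
grasp_force: 58.7
```

```bash
python3 arc.py 520.6 112.7 2,4,6
```

```text
15.32 p [567.  110.   65.8] q [-0.56  0.71  0.53  1.86 -0.53  0.72 -1.43] F [ 4.7 11.3  2.7] T [ 2.21 -0.95 -0.45] gap 15.8 g 58.7
xax [ 0.99  -0.142  0.002] zax [ 0.003  0.005 -1.   ] yaw -8.14
radius 46.49916450684502 ang -3.341838597643882
2.0 dr 0.40 [ 0.01  0.16 -0.  ]
4.0 dr 0.80 [ 0.02  0.32 -0.  ]
6.0 dr 1.20 [ 0.02  0.49 -0.  ]
```

>>> move_arm --travel '[[0,0.05,0],[0,0.1,0],[0,0.15,0],[0,0.2,0],[0,0.25,0],[0,0.3,0],[0,0.3,0],[0,0.3,0]]' --dr '[[0,0,0],[0,0,0],[0,0,0],[0,0,0],[0,0,0],[0,0,0],[0,0,0],[0,0,0]]'

```text
time_s: 15.98
tcp_pos: [567.0, 109.5, 65.8]
orientation: [-0.004, 0.998, -0.07, 0.002]
contact_force: [5.5, 16.1, 0.8]
finger_gap: 16.1
grasp_force: 58.8
```

```bash
python3 arc.py 520.6 112.7 2,4
```

```text
15.98 p [567.  109.5  65.8] q [-0.56  0.7   0.53  1.86 -0.53  0.72 -1.43] F [ 5.5 16.1  0.8] T [ 3.33 -1.27 -0.65] gap 16.1 g 58.8
xax [ 0.99  -0.14   0.003] zax [ 0.004  0.008 -1.   ] yaw -8.05
radius 46.48617395085349 ang -3.9795016934717893
2.0 dr 0.40 [ 0.01  0.16 -0.  ]
4.0 dr 0.80 [ 0.01  0.32 -0.  ]
```

>>> move_arm --travel '[[0,0,0],[0,0,0],[0,0,0],[0,0,0],[0,0,0],[0,-0.2,0],[0,-0.4,0],[0,-0.5,0]]' --dr '[[0,0,0],[0,0,0],[0,0,0],[0,0,0],[0,0,0],[0,0,0],[0,0,0],[0,0,0]]' --claw 0.5

```text
time_s: 16.65
tcp_pos: [565.7, 108.0, 65.2]
orientation: [-0.0, 0.997, -0.072, -0.0]
contact_force: [-0.5, 0.9, 0.1]
finger_gap: 42.4
grasp_force: 0.0
```

>>> move_arm --travel '[[0,0,-0.5],[0,0,-1.5],[0,0,-3],[0,0,-5],[0,0,-7],[0,0,-9],[0,0,-11],[0,0,-12]]' --dr '[[0,0,0],[0,0,0],[0,0,0],[0,0,0],[0,0,0],[0,0,0],[0,0,0],[0,0,0]]'

```text
time_s: 17.32
tcp_pos: [566.6, 107.2, 188.6]
orientation: [-0.0, 0.997, -0.072, 0.002]
contact_force: [0.7, -0.0, 0.3]
finger_gap: 42.9
grasp_force: 0.0
```

```bash
python3 -c "
from h import *
rep([480,300,230])
crops('c8',[('scene',306,386,160,260,5),('top',284,364,190,290,5)])"
```

```text
17.32 p [566.6 107.2 188.6] q [-0.64  0.56  0.65  1.74 -0.4   0.98 -1.54] F [ 0.7 -0.   0.3] T [-0.02 -0.01  0.04] gap 42.9 g 0.0
xax [ 0.99  -0.144  0.003] zax [ 0.004  0.001 -1.   ] yaw -8.29
travel cm [-11.33 -17.83  -4.16]
```

View pics/c8.png

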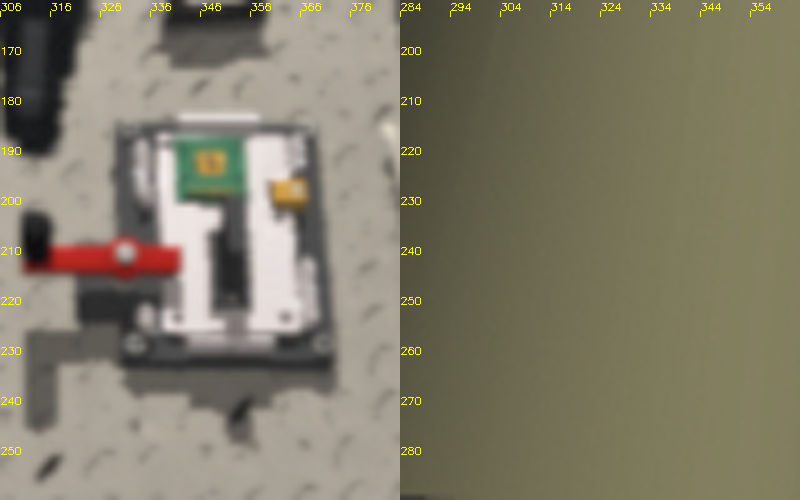

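The plate is seated on its key, with the clamp's nose over the plate at (341,211) and its tail square to the nest. The gripper is clear, so I'm handing in.

```bash
python3 -c "
from workcell import *
print(job_done())"
```

```text
the job is handed in; nothing more can be done
None
```

The carrier is seated flat on the keyed nest, the red clamp is swung home against its stop and released, and I handed the job in at about 17 s. `job_done()` returned no verdict. The bystanders were never approached, but I took no final picture of them.

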